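Wind the blade tensioner up to its set pin and lock the pawl

TASK

Wind the spring of the blade tensioner by turning its black bar knob clockwise (seen from above) until the wheel's pointer just comes up against the tall set pin, gently, without forcing it on the pin, so that the pawl catches at that tooth; take as many strokes as you need, the pawl holds the wheel in between. Let go of the knob so that the pawl takes the load, and only then swing the lock lever fully across behind the pawl to its stop. Leave the other things on the bench where they are.

Things in the scene. Friction and masses are not known exactly. Their poses are not given: they have to be found in the camera images.
- knob_grip (a point): centre of the knob's grip, on the wheel's upright axis. The knob is a plain black upright bar, 48 mm long (its x axis), 14 mm thick (y), 36 mm high; this point is half-way up it, 74 mm above the bench (top 92 mm, underside 56 mm). It stands on a thin shaft, clear all round.
- knob: the knob as a whole, origin on the axis at its foot, x along the bar. Turned clockwise from above it first has free play of unstated size (some tenths of a radian; it springs lightly back when let go), then the wheel follows at 0.1 to 0.25 N m, rising over each tooth. With the pointer on the set pin it rises further, 0.06 N m per newton on the pin (about 8 N m per rad of turning); over 8 N there is too much.
- wheel: steel ratchet wheel, 88 mm across, 18 saw teeth 20 degrees apart, flat, 14 to 24 mm above the bench on the tensioner's grey plate (240 x 210 x 12 mm). Origin on its axis at its underside, x along its pointer. A spring turns it back (anticlockwise from above) till a tooth rests on the pawl: let go, it settles on the last tooth passed. It carries pointer and knob.
- pointer_tip (a point): point on the wheel's pointer, a springy flat aluminium bar 7 mm wide on top of the wheel (it bends about 0.45 mm per newton), reaching 66 mm from the axis; this point is on its centre line, 60 mm from the axis, 27 mm above the bench. It starts 1 to 4 teeth short of the set pin.
- setpin_mid (a point): on the set pin's axis at the pointer's height. The tall steel pin stands 60 mm from the wheel's axis in one of three holes; the other two hold plugs 4 mm high that the pointer passes over. Pointer and pin centres are 7.5 mm apart when touching, about 12 mm when let back on the right tooth (caught 0.065 rad before touching), 32 mm when one tooth short.
- setpin: the set pin, fixed, 8 mm across and 28 mm high (top 40 mm above the bench); origin at its foot on the plate.
- pawl_nose (a point): the nose of the sprung steel pawl, a 50 mm finger lying in the wheel's plane against the teeth; it moves out about 7 mm over each tooth tip and snaps back in. Leave it to its spring.
- lock_grip (a point): centre of the lock lever's upright black round handle post, 14 mm across, standing on the end of the lever's arm (arm top 32 mm above the bench, post top 70 mm); this point is 56 mm above the bench and 65 mm from the lever's pivot
- lock_pivot (a point): on the upright pivot axis of the lock lever, at the same height as lock_grip
- lock (a joint): angle of the lock lever, rad: 0 fully open, grows as it swings anticlockwise seen from above, 1.571 at its stop, fully across behind the pawl. It starts between 0 and 0.25, moves with about 1 to 2 N at the post and stays where it is left
- oil: bystander: grey plastic oil bottle, 52 mm across, 130 mm high; origin at the centre of its underside. Not to be shifted by more than 20 mm
- jar: bystander: glass screw jar with a steel cap, 64 mm across, 70 mm high; origin at the centre of its underside. Not to be shifted by more than 20 mm
- spanner: bystander: steel spanner, 170 mm long, lying flat; origin at the centre of its underside. Not to be shifted by more than 20 mm
- driver: bystander: screwdriver, 180 mm long, lying flat; origin at the centre of its underside. Not to be shifted by more than 20 mm
- tape: bystander: tape measure, 70 x 36 x 65 mm, on its edge; origin at the centre of its underside. Not to be shifted by more than 20 mm
- bearing: bystander: steel bearing ring, 48 mm across, 14 mm high; origin at the centre of its underside. Not to be shifted by more than 20 mm
- offcut: bystander: wooden offcut, 90 x 50 x 18 mm; origin at the centre of its underside. Not to be shifted by more than 20 mm

How it is judged:
On the way, in this order (a step that is already met when the one before it is completed fails the run):
1. the wheel is wound to the tooth at the set pin and the knob is let go, the lock lever still open (horizontal distance between pointer_tip and setpin_mid below 0.016 m and contact force between the fingers and wheel below 0.2 N and value of joint lock below 0.6 rad), for 0.3 s.
2. the lock lever is swung across to its stop (horizontal distance between pointer_tip and setpin_mid below 0.016 m and value of joint lock above 1.4 rad), for 0.2 s.
At the end, for the whole second after the job is handed in: The pawl holds the wheel at the tooth by the set pin: pointer centre within 16 mm of the pin's centre (60 mm from the axis), wheel at rest, and the lock lever beyond 1.40 rad of its 1.571 rad swing (all of step 2 and angular speed of wheel below 0.05 rad/s); the robot touches nothing.
It fails at once if the pointer is forced against the set pin with more than 8 N (contact force between wheel and setpin above 8 N).
It fails at once if a bystander is shifted by more than 20 mm (distance of any of oil, jar, spanner, driver, tape, bearing, offcut from where it was at the start of the episode above 0.02 m).
It also fails if it takes over 67 s, if anything falls off the work surface, if the arm or the gripper's body presses on something with over 40 N, if the wrist force passes 120 N, or if a joint passes its speed limit or range.

ROBOT

A 6-joint arm with a two-finger parallel gripper is mounted at the origin on the work surface. World frame = base frame: x ahead of the robot, y to its left, z up, the work surface at z = 0. Lengths are in m, angles in rad, forces in N, time in s.
With the tool pointing down it reaches from about 0.325 to 0.775 m from the base axis. Payload 5.5 kg.
Tool frame: the origin (TCP) lies on the centre line of the jaws, within the pads' length; the fingertips stand 22 mm ahead of it and the grasp point (between the pads) lies 3 mm ahead of it (env.tip_extent is the z of the fingertips in the tool frame, in m); z points along the fingers, y is the line along which they close (so a half turn about z gives the same grasp; the last joint's range is limited). The gripper opens to 88 mm and grips with 3 to 60 N. Pads are 20 mm wide; open, the fingers measure 115 mm over their backs; the gripper's body (75 mm by 178 mm) begins 61 mm behind the grasp point.
Start: joints at [1.228, 0.091, 1.231, -0, 1.82, -0.057], TCP at [0.169, 0.576, 0.245] pointing down, gripper open.
Joint ranges: [-2.87, 2.87], [-0.86, 2.18], [0.17, 2.46], [-1.51, 4.65], [0.06, 2.69], [-2.65, 2.65]. Speed limits (rad/s): [2.57, 2.57, 3.01, 3.14, 3.14, 3.14].

INTERFACE

Orientations are given as a unit quaternion [w, x, y, z].
In Python, from bench import env gives the robot as it stands. The module is installed in compiled form; this text tells all that it offers.
- The arm moves only by the tool arm_command, never from a script. Its argument "series" is a list of rows, each a list of 7 numbers: the shift along the tool's x, y, z in mm, then the turn, a rotation vector about the tool's x, y, z in degrees, then the finger opening in mm, from 0 to 87.8. In form: [[dx, dy, dz, rx, ry, rz, grip], ...]. A call has 1 to 5 rows; each row is the pose to reach, as a shift and turn from the pose commanded when the call began, along the tool's axes at that moment; what a row does not reach only later rows make up. A row lasts 1/10 s, in which the tool goes at most 50 mm and 8.59 degrees, less where a joint would pass 70% of its speed; a pose out of reach is approached as far as the arm can. A call with a gripper value outside its range is refused whole. The fingers move at their own pace and stop on an object; "squeeze" is the grip in N (left out, the last holds). Time passes only in rows, so rows that repeat a pose let the fingers close. It gives the time, the measured TCP pose, the force, the opening and the grip force at its end, in the units of the state.
- env.get_obs(): the state, without advancing time (a new reading comes with each control period).
- env.capture(name): name is "scene" or "side" or "wrist"; returns (picture, depth): 480x640x3 uint8, red, green, blue; 480x640 float32, m along the optical axis (not along the pixel's ray), 0 where there is no reading.
- env.camera_info(name): a dict with "fx", "fy", "cx", "cy" (pixels), "dist_coeffs" ([k1, k2, p1, p2, k3] as OpenCV has them; the pictures are not rectified), "world_to_cam" (4x4, takes a point from world to camera coordinates); the wrist camera has in their place "tool_from_camera" (4x4, takes a point from camera to tool coordinates, whose origin is the TCP and whose axes are the flange's). Camera axes: x right, y down, z forward; pixel columns grow to the right and rows downward; lengths in m; the calibration is good to about 2 mm. A picture is of the moment at which its call begins: read the wrist's pose just before it. camera_info takes no time and is no camera call.
- env.hand_in(): hands the job in; it is judged then, once.
The state is a dict: "clock": time; "q": joint angles; "joint_velocities": joint speeds; "tau": joint torques, N m; "tcp_pos": TCP position; "orientation": TCP orientation; "contact_force": force on the tool from outside, world axes, zero at the start; "ft_torque": the same for the moment, N m; "grip_width": finger opening in m; "grip_force": force on a finger pad.
Only numpy, scipy, OpenCV 4.12 (cv2) and the standard library are available. Lean on these libraries where they do the work, as an engineer would, in place of code of your own. Each camera call takes 0.05 s, during which the arm holds its last target. There are 200 camera calls.

## Working session

There is one attempt and no reset: what is moved stays moved. The work goes in short steps, Python scripts to look and compute and a tool call to move; the robot and the scene stay as the last step left them, time stands still between calls to the robot, and variables do not carry over. Pictures are saved under pics/ and viewed, at most 10 in all, crops included, and the job is handed in when it is done.

Besides the shell and the picture viewer there is one more tool, called after "Request:" by a JSON object that holds its "name" and its "arguments". arm_command: Moves the arm, as the interface text tells. Its arguments: {"type":"object","properties":{"series":{"type":"array"},"squeeze":{"type":"number"}},"required":["series"]}

```bash
mkdir -p pics; cat > h.py <<'E'
import numpy as np, cv2
from scipy.spatial.transform import Rotation as R
from bench import env
def info(n):
    c=env.camera_info(n); K=np.array([[c["fx"],0,c["cx"]],[0,c["fy"],c["cy"]],[0,0,1]]); d=np.array(c["dist_coeffs"])
    if n=="wrist":
        o=env.get_obs(); q=o["orientation"]; T=np.eye(4); T[:3,:3]=R.from_quat([q[1],q[2],q[3],q[0]]).as_matrix(); T[:3,3]=o["tcp_pos"]
        M=T@np.array(c["tool_from_camera"])
    else: M=np.linalg.inv(np.array(c["world_to_cam"]))
    return K,d,M
def onplane(cam,uv,z):
    K,d,M=cam; p=cv2.undistortPoints(np.array(uv,float).reshape(-1,1,2),K,d).reshape(-1,2)
    r=np.c_[p,np.ones(len(p))]@M[:3,:3].T; o=M[:3,3]
    return o+r*((z-o[2])/r[:,2:])
def cloud(cam,depth):
    K,d,M=cam; v,u=np.mgrid[0:480,0:640]; p=cv2.undistortPoints(np.stack([u,v],-1).reshape(-1,1,2).astype(float),K,d).reshape(-1,2)
    P=np.c_[p,np.ones(len(p))]*depth.reshape(-1,1)
    return (P@M[:3,:3].T+M[:3,3]).reshape(480,640,3)
def project(cam,P):
    K,d,M=cam; W=np.linalg.inv(M); return cv2.projectPoints(np.array(P,float).reshape(-1,1,3),cv2.Rodrigues(W[:3,:3])[0],W[:3,3],K,d)[0].reshape(-1,2)
def snap(n,f):
    cam=info(n); im,dp=env.capture(n); cv2.imwrite(f"pics/{f}.png",im[:,:,::-1]); np.savez(f"pics/{f}.npz",im=im,dp=dp,K=cam[0],d=cam[1],M=cam[2]); return cam,im,dp
def load(f):
    z=np.load(f"pics/{f}.npz"); return (z["K"],z["d"],z["M"]),z["im"],z["dp"]
E
python3 - <<'E'
from h import *
for n in ("scene","side","wrist"):
    c,im,dp=snap(n,n+"0"); print(n,c[2].round(3).tolist(),(dp>0).mean())
o=env.get_obs();print(o); print(env.tip_extent)
E
```

```text
scene [[0.838, 0.36, -0.41, 0.991], [0.545, -0.522, 0.656, -0.558], [0.022, -0.773, -0.634, 0.613], [0.0, 0.0, 0.0, 1.0]] 0.995869140625
side [[0.862, -0.363, 0.354, 0.294], [-0.507, -0.622, 0.597, -0.585], [0.004, -0.694, -0.72, 0.8], [0.0, 0.0, 0.0, 1.0]] 0.995986328125
wrist [[0.283, 0.913, 0.293, 0.088], [0.959, -0.268, -0.089, 0.598], [-0.003, 0.306, -0.952, 0.385], [0.0, 0.0, 0.0, 1.0]] 0.9960188802083333
{'clock': 0.15, 'q': array([ 1.22831182e+00,  9.16929677e-02,  1.23160299e+00,  1.77521932e-05,
        1.81980690e+00, -5.66881422e-02]), 'joint_velocities': array([-2.91612713e-04, -2.21578158e-03, -2.26440023e-03, -7.76254487e-05,
        1.79957389e-04,  9.46509377e-04]), 'tau': array([ 1.43396705e-03, -4.47047067e+01, -4.06907380e+01,  6.98755402e-02,
        2.74920696e-02, -1.27569483e-04]), 'tcp_pos': array([0.16907761, 0.57548376, 0.24376592]), 'orientation': array([-1.58142666e-04,  1.42410150e-01,  9.89807445e-01, -7.38406538e-04]), 'contact_force': array([ 0.39564949, -0.63353972, -0.75746017]), 'ft_torque': array([-0.0013736 , -0.00305165,  0.01579475]), 'grip_force': 0.0, 'grip_width': 0.0875875950386392}
0.022
```

View pics/scene0.png

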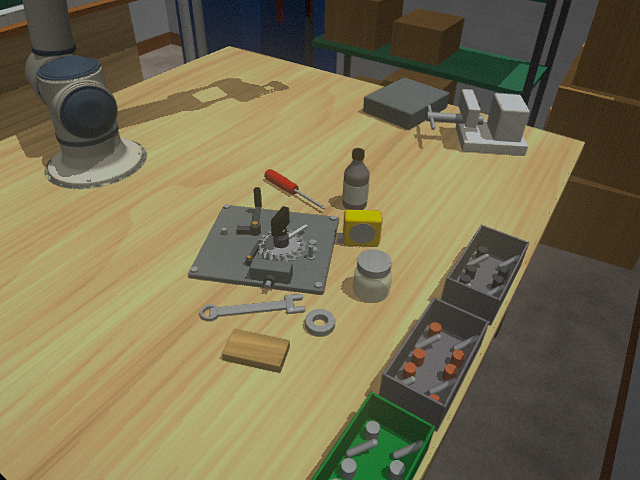

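View pics/side0.png

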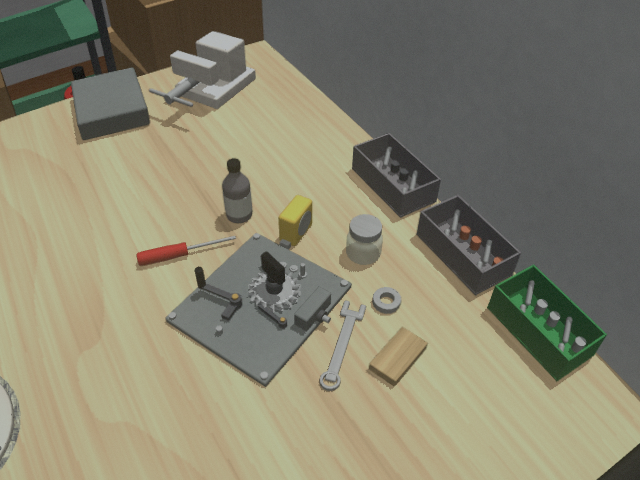

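The scene view shows the tensioner at about (265,250), with the knob at (281,220) and the lock post at (257,197). In the side view the knob is at (272,268), the lock post at (199,277), the lever pivot near (235,297), and the pins near (295,270). The tape and oil bottle stand close to the plate.

```bash
python3 - <<'E'
from h import *
c,im,dp=load("side0"); P=cloud(c,dp); z=P[...,2]
a=cv2.resize(im[235:345,190:350],None,fx=4,fy=4,interpolation=cv2.INTER_CUBIC)
cs,ims,ds=load("scene0"); b=cv2.resize(ims[180:290,190:350],None,fx=4,fy=4,interpolation=cv2.INTER_CUBIC)
cv2.imwrite("pics/c0.png",cv2.resize(np.vstack([a,b]),None,fx=.68,fy=.68)[:,:,::-1])
for n in("side0","scene0"):
    c,im,dp=load(n);P=cloud(c,dp);z=P[...,2]; dark=(im.max(2)<60)
    def st(m,nm):
        nn,l,s,ce=cv2.connectedComponentsWithStats(m.astype(np.uint8))
        for i in range(1,nn):
            if s[i,4]>25:
                Q=P[l==i]; print(n,nm,s[i].tolist(),np.median(Q,0).round(4),Q.min(0).round(3),Q.max(0).round(3))
    reg=(P[...,0]>.3)&(P[...,0]<.95)&(P[...,1]>-.4)&(P[...,1]<.4)
    reg=np.zeros_like(z,bool); 
    if n=="side0": reg[150:390,130:400]=1
    else: reg[150:370,190:400]=1
    st(reg&(z>.055),"high"); st(reg&(z>.084)&(z<.098),"knobtop"); st(reg&(z>.035)&(z<.043),"40mm")
E
```

```text
side0 high [355, 150, 45, 43, 199] [0.8564 0.1097 0.0595] [ 0.294 -0.585  0.055] [0.86  0.194 0.8  ]
side0 high [222, 159, 29, 45, 905] [0.5882 0.1844 0.0886] [ 0.294 -0.585  0.055] [0.618 0.212 0.8  ]
side0 high [277, 195, 35, 32, 637] [0.6606 0.0938 0.0652] [ 0.294 -0.585  0.055] [0.699 0.128 0.8  ]
side0 high [349, 214, 33, 29, 776] [ 0.7405 -0.0088  0.0705] [ 0.294 -0.585  0.055] [0.772 0.025 0.8  ]
side0 high [261, 251, 24, 34, 510] [ 0.5553 -0.0192  0.0848] [ 0.294 -0.585  0.055] [0.569 0.011 0.8  ]
side0 high [194, 267, 10, 13, 90] [0.4548 0.0455 0.0677] [0.448 0.039 0.055] [0.462 0.057 0.073]
side0 knobtop [223, 173, 26, 19, 248] [0.5868 0.1835 0.0904] [0.57  0.17  0.084] [0.617 0.212 0.098]
side0 knobtop [261, 251, 24, 24, 264] [ 0.5575 -0.017   0.092 ] [ 0.548 -0.039  0.084] [0.569 0.011 0.096]
side0 40mm [353, 154, 47, 48, 162] [0.8561 0.1176 0.0387] [0.853 0.044 0.035] [0.859 0.202 0.043]
side0 40mm [224, 199, 28, 13, 89] [0.5857 0.1764 0.0387] [0.567 0.169 0.035] [0.618 0.203 0.043]
side0 40mm [279, 211, 33, 24, 114] [0.648  0.0805 0.0387] [0.627 0.068 0.035] [0.697 0.1 
[... 1063 characters left out ...]
, 24, 14, 194] [0.6006 0.1821 0.0907] [0.572 0.17  0.084] [0.616 0.208 0.098]
scene0 knobtop [271, 206, 18, 20, 184] [ 0.5618 -0.0186  0.092 ] [ 0.55  -0.04   0.084] [0.57  0.009 0.095]
scene0 40mm [343, 190, 26, 9, 79] [0.6055 0.1748 0.0388] [0.573 0.168 0.035] [0.619 0.206 0.043]
scene0 40mm [344, 228, 38, 6, 123] [0.6719 0.0823 0.039 ] [0.641 0.067 0.035] [0.7   0.107 0.043]
scene0 40mm [273, 234, 16, 10, 77] [ 0.5667 -0.0224  0.0408] [ 0.548 -0.029  0.035] [ 0.574 -0.004  0.043]
scene0 40mm [250, 258, 43, 17, 411] [ 0.5933 -0.0892  0.0416] [ 0.556 -0.11   0.035] [ 0.627 -0.06   0.043]
scene0 40mm [354, 273, 38, 17, 164] [ 0.7551 -0.0303  0.0397] [ 0.716 -0.038  0.035] [0.776 0.004 0.043]
```

View pics/c0.png

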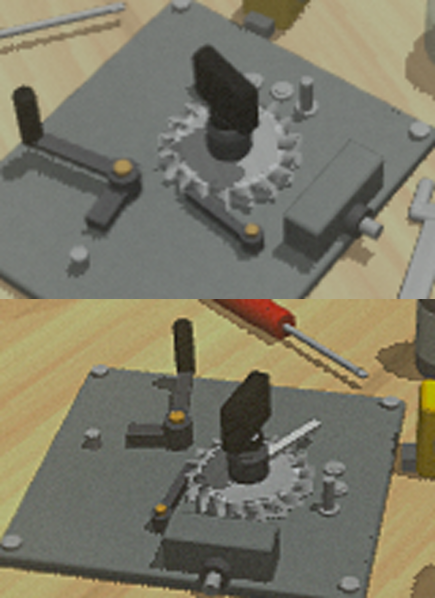

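The crops show these pixel positions:
- **Scene view:** set pin top near (311,246), pointer tip near (307,225), and pivot near (255,223).
- **Side view:** set pin top near (303,264) and pivot near (235,296).

Next I'll turn these into positions.

```bash
python3 - <<'E'
from h import *
tops=[]
for n,pin,piv,pt in(("side0",(302.9,264),(234.9,295.7),None),("scene0",(311,246),(254.8,222.9),(307.6,225))):
    c,im,dp=load(n);P=cloud(c,dp);z=P[...,2]
    m=np.zeros(z.shape,np.uint8); x0,y0=(255,245) if n=="side0" else (265,200); m[y0:y0+50,x0:x0+35]=1
    k=(m>0)&(z>.0895)&(z<.097); Q=P[k]
    r=cv2.minAreaRect((Q[:,:2]*1000).astype(np.float32)); e=np.linalg.svd(Q[:,:2]-Q[:,:2].mean(0))[2][0]
    print(n,"knob",r,Q.mean(0).round(4),np.degrees(np.arctan2(e[1],e[0])))
    print(" pin",onplane(c,pin,.040).round(4)," piv",onplane(c,piv,.034).round(4)); 
    if pt: print(" ptr",onplane(c,pt,.0285).round(4))
    k=(z>.066)&(z<.073)&(abs(P[...,0]-.456)<.03)&(abs(P[...,1]-.045)<.03); print(" post",P[k].mean(0).round(4),P[k].min(0).round(4),P[k].max(0).round(4))
print(env.get_obs()["orientation"])
E
```

```text
side0 knob ((558.5986328125, -13.470190048217773), (14.647976875305176, 49.48014450073242), 10.919005393981934) [ 0.5583 -0.0145  0.0926] -80.04666348491904
 pin [[ 0.6201 -0.0037  0.04  ]]  piv [[ 0.4933 -0.0029  0.034 ]]
 post [0.4553 0.0471 0.0695] [0.4489 0.0395 0.066 ] [0.4625 0.0571 0.0728]
scene0 knob ((559.708984375, -15.47391128540039), (14.376079559326172, 48.93641662597656), 10.348601341247559) [ 0.5605 -0.0167  0.0922] -80.03299690585254
 pin [[ 0.6189 -0.0053  0.04  ]]  piv [[ 0.4897 -0.0044  0.034 ]]
 ptr [[0.5716 0.0529 0.0285]]
 post [0.4569 0.0456 0.0691] [0.4495 0.0396 0.0662] [0.462  0.0536 0.0715]
[-1.58142666e-04  1.42410150e-01  9.89807445e-01 -7.38406538e-04]
```

Request:
{"name": "arm_command", "arguments": {"series": [[-36, -30.4, 0, 0, 0, 0, 87], [-72, -60.8, 0, 0, 0, 0, 87], [-108, -91.2, 0, 0, 0, 0, 87], [-144, -121.6, 0, 0, 0, 0, 87], [-180, -152, 0, 0, 0, 0, 87]], "squeeze": 30}}

```text
clock: 0.65
tcp_pos: [0.2995, 0.3774, 0.2443]
orientation: [-0.0, 0.142, 0.99, -0.0]
contact_force: [0.8, -0.3, 0.6]
grip_width: 0.087
grip_force: 0.0
```

Request:
{"name": "arm_command", "arguments": {"series": [[-36, -30.4, 0, 0, 0, 0, 87], [-72, -60.8, 0, 0, 0, 0, 87], [-108, -91.2, 0, 0, 0, 0, 87], [-144, -121.6, 0, 0, 0, 0, 87], [-180, -152, 0, 0, 0, 0, 87]]}}

```text
clock: 1.15
tcp_pos: [0.4294, 0.1807, 0.2445]
orientation: [0.0, 0.142, 0.99, 0.0]
contact_force: [0.2, 0.7, -0.4]
grip_width: 0.0871
grip_force: 0.0
```

Request:
{"name": "arm_command", "arguments": {"series": [[-36, -30.4, 0, 0, 0, 8, 87], [-72, -60.8, 0, 0, 0, 16, 87], [-108, -91.2, 0, 0, 0, 24, 87], [-144, -121.6, 0, 0, 0, 32, 87], [-180, -152, 0, 0, 0, 40, 87]]}}

```text
clock: 1.65
tcp_pos: [0.5594, -0.016, 0.2443]
orientation: [-0.0, 0.475, 0.88, 0.0]
contact_force: [0.2, 0.7, -0.5]
grip_width: 0.0869
grip_force: 0.0
```

Request:
{"name": "arm_command", "arguments": {"series": [[0, 0, 0, 0, 0, 8, 87], [0, 0, 0, 0, 0, 16, 87], [0, 0, 0, 0, 0, 23, 87], [0, 0, 0, 0, 0, 23, 87], [0, 0, 0, 0, 0, 23, 87]]}}

```text
clock: 2.15
tcp_pos: [0.5586, -0.014, 0.2444]
orientation: [-0.0, 0.637, 0.771, -0.0]
contact_force: [0.1, 0.2, 0.9]
grip_width: 0.0867
grip_force: 0.0
```

```bash
python3 - <<'E'
from h import *
c,im,dp=snap("wrist","w1"); P=cloud(c,dp); z=P[...,2]
m=(z>.0885)&(z<.097)&(abs(P[...,0]-.559)<.05)&(abs(P[...,1]+.0145)<.05); Q=P[m]
r=cv2.minAreaRect((Q[:,:2]*1000).astype(np.float32)); print(r,Q.mean(0),m.sum())
m=(z>.066)&(z<.073)&(abs(P[...,0]-.456)<.03)&(abs(P[...,1]-.045)<.03); print("post",P[m].mean(0) if m.any() else 0)
o=env.get_obs(); print(o["tcp_pos"],o["orientation"],o["q"],o["contact_force"],o["ft_torque"])
E
```

```text
((559.4662475585938, -14.001901626586914), (13.984539985656738, 47.47813415527344), 9.84748649597168) [ 0.55935911 -0.0132865   0.09253989] 1130
post [0.45656835 0.04712825 0.07000836]
[ 0.55860747 -0.01395473  0.24447212] [-1.19824468e-04  6.37387854e-01  7.70543120e-01 -9.55585114e-05] [-8.58481315e-02 -1.99476896e-02  1.34463163e+00 -2.14611212e-05
  1.81721453e+00 -2.74442697e-01] [-0.52187315 -0.04014622  0.12285116] [-0.02741136  0.01983862 -0.0109956 ]
```

View pics/w1.png

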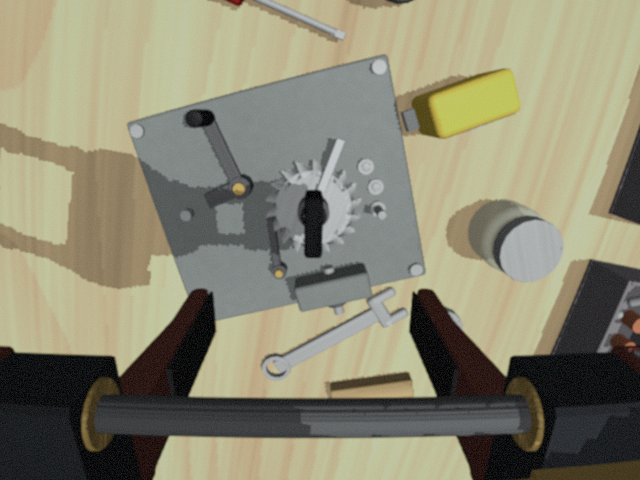

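The wrist view shows the pointer end at (338,142), the tall pin top at (378,208), the lever pivot at (240,186) and the knob at (314,222). All of these match the earlier measurements.

```bash
python3 - <<'E'
from h import *
c,im,dp=load("w1")
ax=np.array([.5593,-.0143])
pin=onplane(c,(377.5,207),.040)[0]; pt=onplane(c,(337,142),.0285)[0]; piv=onplane(c,(240,186),.034)[0]
for n,p in(("pin",pin),("ptr",pt),("piv",piv)):
    d=p[:2]-ax; print(n,p.round(4),np.hypot(*d).round(4),np.degrees(np.arctan2(d[1],d[0])).round(1))
E
```

```text
pin [6.136e-01 2.000e-04 4.000e-02] 0.0562 14.9
ptr [0.5686 0.047  0.0285] 0.062 81.4
piv [ 0.4928 -0.0051  0.034 ] 0.0671 172.1
```

Request:
{"name": "arm_command", "arguments": {"series": [[0, 0.7, 48, 0, 0, 0, 70], [0, 0.7, 90, 0, 0, 0, 70], [0, 0.7, 130, 0, 0, 0, 70], [0, 0.7, 155, 0, 0, 0, 60], [0, 0.7, 165, 0, 0, 0, 50]]}}

```text
clock: 2.7
tcp_pos: [0.5575, -0.0136, 0.076]
orientation: [-0.002, 0.638, 0.77, -0.002]
contact_force: [-0.6, -0.7, 0.4]
grip_width: 0.0575
grip_force: 0.0
```

Request:
{"name": "arm_command", "arguments": {"series": [[0, 0, 0, 0, 0, 0, 30], [0, 0, 0, 0, 0, 0, 20], [0, 0, 0, 0, 0, 0, 10], [0, 0, 0, 0, 0, 0, 10], [0, 0, 0, 0, 0, 0, 10]], "squeeze": 30}}

```text
clock: 3.2
tcp_pos: [0.5599, -0.014, 0.0808]
orientation: [0.001, 0.639, 0.77, 0.001]
contact_force: [-0.2, 0.2, 0.4]
grip_width: 0.0174
grip_force: 0.0
```

Request:
{"name": "arm_command", "arguments": {"series": [[0, 0, 0, 0, 0, 0, 10], [0, 0, 0, 0, 0, 0, 10], [0, 0, 0, 0, 0, 0, 10], [0, 0, 0, 0, 0, 0, 10], [0, 0, 0, 0, 0, 0, 10]]}}

```text
clock: 3.7
tcp_pos: [0.5593, -0.0141, 0.0806]
orientation: [0.0, 0.639, 0.769, -0.0]
contact_force: [-3.4, -1.0, 6.1]
grip_width: 0.014
grip_force: 30.0
```

```bash
cat > s.py <<'E'
from h import *
o=env.get_obs(); q=o["orientation"]; r=R.from_quat([q[1],q[2],q[3],q[0]]).as_matrix()
print("t",round(o["clock"],2),o["tcp_pos"].round(4),"yang",np.degrees(np.arctan2(r[1,1],r[0,1])).round(2),"F",o["contact_force"].round(1),"M",o["ft_torque"].round(3),"w",round(o["grip_width"],4),round(o["grip_force"],1),"q6",o["q"][5].round(2))
E
python3 s.py
```

```text
t 3.7 [ 0.5593 -0.0141  0.0806] yang 10.61 F [-3.4 -1.   6.1] M [-0.118  0.726 -0.111] w 0.014 30.0 q6 -0.27
```

Request:
{"name": "arm_command", "arguments": {"series": [[0, 0, 0, 0, 0, 4, 10], [0, 0, 0, 0, 0, 8, 10], [0, 0, 0, 0, 0, 12, 10], [0, 0, 0, 0, 0, 16, 10], [0, 0, 0, 0, 0, 16, 10]]}}

```text
clock: 4.2
tcp_pos: [0.5591, -0.0141, 0.0806]
orientation: [0.0, 0.74, 0.672, -0.0]
contact_force: [-5.3, -1.0, 6.2]
grip_width: 0.0141
grip_force: 30.0
```

```bash
python3 s.py
```

```text
t 4.2 [ 0.5591 -0.0141  0.0806] yang -5.49 F [-5.3 -1.   6.2] M [-0.157  0.925  0.017] w 0.0141 30.0 q6 0.01
```

Request:
{"name": "arm_command", "arguments": {"series": [[0, 0, 0, 0, 0, 4, 10], [0, 0, 0, 0, 0, 8, 10], [0, 0, 0, 0, 0, 12, 10], [0, 0, 0, 0, 0, 16, 10], [0, 0, 0, 0, 0, 16, 10]]}}

```text
clock: 4.7
tcp_pos: [0.5589, -0.0141, 0.0806]
orientation: [-0.0, 0.826, 0.563, -0.001]
contact_force: [-5.5, -0.8, 6.7]
grip_width: 0.0138
grip_force: 30.0
```

```bash
python3 s.py; python3 - <<'E'
from h import *
im,_=env.capture("scene"); cv2.imwrite("pics/a1.png",cv2.resize(im[195:295,235:345],None,fx=5,fy=5,interpolation=cv2.INTER_CUBIC)[:,:,::-1])
E
```

```text
t 4.7 [ 0.5589 -0.0141  0.0806] yang -21.46 F [-5.5 -0.8  6.7] M [-0.161  1.183  0.192] w 0.0138 30.0 q6 0.29
```

View pics/a1.png

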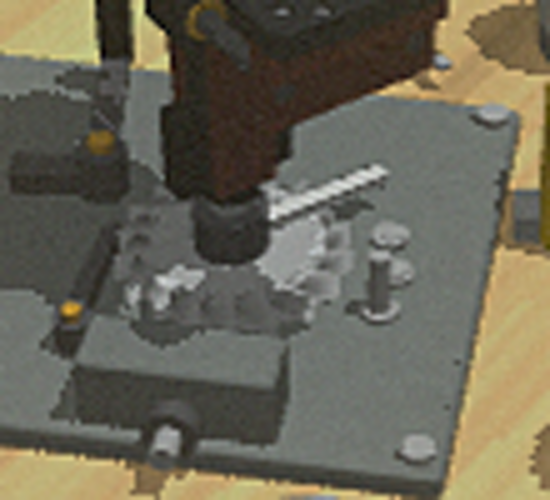

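The pointer end is now at about (311.6,229.4) in the scene image. The pin's foot is at about (311,257) and its top at (311,245). I'll keep turning and track the pointer angle automatically.

```bash
cat > p.py <<'E'
from h import *
import sys
ax=np.array([.5593,-.0143])
def ptr(n="scene"):
    c=info(n); im,dp=env.capture(n); v,u=np.mgrid[0:480,0:640]
    W=onplane(c,np.stack([u,v],-1).reshape(-1,2),.0285).reshape(480,640,3)[...,:2]-ax
    r=np.hypot(W[...,0],W[...,1]); a=np.degrees(np.arctan2(W[...,1],W[...,0])); g=im.min(2)
    m=(r>.049)&(r<.064)&(a>13)&(a<88)
    b=m&(g>120); return [(lo,int(b[(a>=lo)&(a<lo+3)[...]&m].sum()) if 0 else int((b&(a>=lo)&(a<lo+3)).sum())) for lo in range(13,88,3)], (np.median(a[b]) if b.any() else None)
for n in ("scene","side"):
    h,md=ptr(n); print(n,[x for x in h if x[1]],md)
E
python3 p.py; python3 -c "
from h import *
c=info('scene'); print(onplane(c,[(311.6,229.4)],.0285)[0]-[.5593,-.0143,0], onplane(c,[(311,245.5)],.04)[0]-[.5593,-.0143,0])"
```

```text
scene [(13, 2), (16, 2), (19, 8), (22, 5), (28, 5), (31, 8), (34, 8), (37, 6), (40, 3), (64, 2), (67, 9), (70, 6), (73, 2)] 35.57896299635492
side [(13, 6), (16, 9), (19, 14), (22, 11), (25, 10), (28, 12), (31, 11), (34, 11), (37, 12), (40, 9), (43, 5), (85, 6)] 29.898843105199365
[0.02607486 0.06044221 0.0285    ] [0.0588548  0.01016633 0.04      ]
```

Request:
{"name": "arm_command", "arguments": {"series": [[-0.2, -0.6, 0, 0, 0, 4, 10], [-0.2, -0.6, 0, 0, 0, 8, 10], [-0.2, -0.6, 0, 0, 0, 12, 10], [-0.2, -0.6, 0, 0, 0, 12, 10], [-0.2, -0.6, 0, 0, 0, 12, 10]]}}

```text
clock: 5.35
tcp_pos: [0.5586, -0.014, 0.0806]
orientation: [0.0, 0.88, 0.474, -0.0]
contact_force: [-2.9, -1.2, 7.3]
grip_width: 0.0138
grip_force: 30.0
```

```bash
python3 s.py; python3 p.py
```

```text
t 5.35 [ 0.5586 -0.014   0.0806] yang -33.36 F [-2.9 -1.2  7.3] M [-0.118  0.9    0.095] w 0.0138 30.0 q6 0.5
scene [(13, 2), (16, 2), (19, 8), (22, 5), (28, 4), (31, 8), (34, 7), (37, 6), (52, 2), (55, 8), (58, 8), (61, 1)] 35.534398772868634
side [(13, 5), (16, 9), (19, 14), (22, 11), (25, 10), (28, 12), (31, 11), (34, 11), (37, 12), (40, 10), (43, 10), (46, 2), (85, 1)] 30.573958336187417
```

Request:
{"name": "arm_command", "arguments": {"series": [[0, 0, 0, 0, 0, 4, 10], [0, 0, 0, 0, 0, 8, 10], [0, 0, 0, 0, 0, 12, 10], [0, 0, 0, 0, 0, 16, 10], [0, 0, 0, 0, 0, 16, 10]]}}

```text
clock: 5.95
tcp_pos: [0.5584, -0.0138, 0.0806]
orientation: [-0.0, 0.938, 0.346, -0.0]
contact_force: [-4.5, 0.4, 5.8]
grip_width: 0.0138
grip_force: 30.0
```

```bash
python3 s.py
```

```text
t 5.95 [ 0.5584 -0.0138  0.0806] yang -49.46 F [-4.5  0.4  5.8] M [-0.049  0.988  0.222] w 0.0138 30.0 q6 0.78
```

Request:
{"name": "arm_command", "arguments": {"series": [[0, 0, 0, 0, 0, 4, 10], [0, 0, 0, 0, 0, 8, 10], [0, 0, 0, 0, 0, 12, 10], [0, 0, 0, 0, 0, 15, 10], [0, 0, 0, 0, 0, 15, 10]]}}

```text
clock: 6.45
tcp_pos: [0.5583, -0.0136, 0.0806]
orientation: [-0.0, 0.975, 0.221, -0.0]
contact_force: [-5.8, 1.0, 6.6]
grip_width: 0.0138
grip_force: 30.0
```

```bash
python3 s.py; python3 p.py;  python3 - <<'E'
from h import *
im,_=env.capture("scene"); cv2.imwrite("pics/a2.png",cv2.resize(im[195:295,235:345],None,fx=5,fy=5,interpolation=cv2.INTER_CUBIC)[:,:,::-1])
E
```

```text
t 6.45 [ 0.5583 -0.0136  0.0806] yang -64.43 F [-5.8  1.   6.6] M [0.044 1.151 0.102] w 0.0138 30.0 q6 1.04
scene [(16, 1), (19, 4), (22, 7), (25, 10), (28, 6), (31, 6), (34, 8), (37, 6), (40, 3)] 29.71573963453485
side [(13, 1), (16, 2), (19, 5), (22, 7), (25, 6), (28, 7), (31, 6), (34, 7), (37, 8), (40, 6), (43, 2)] 31.171932772012806
```

View pics/a2.png

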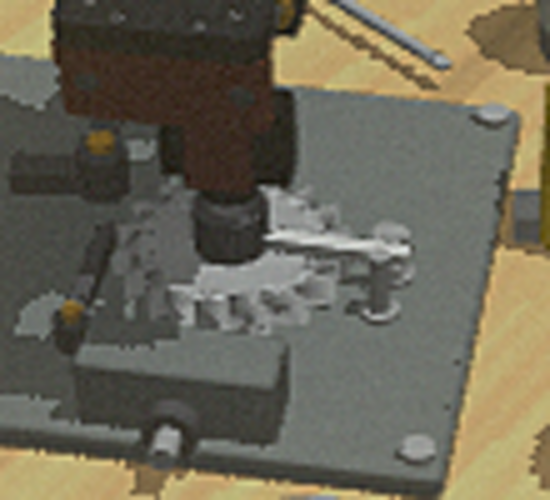

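The pointer end is at about (315,244) in the scene image, roughly 10° short of the pin. From here I'll take small steps and watch the torque.

Request:
{"name": "arm_command", "arguments": {"series": [[0, 0, 0, 0, 0, 1, 10], [0, 0, 0, 0, 0, 2, 10], [0, 0, 0, 0, 0, 3, 10], [0, 0, 0, 0, 0, 3, 10]]}}

```text
clock: 7.0
tcp_pos: [0.5583, -0.0136, 0.0806]
orientation: [-0.0, 0.981, 0.196, -0.0]
contact_force: [-5.2, 0.8, 6.4]
grip_width: 0.014
grip_force: 30.0
```

```bash
python3 s.py; python3 -c "
from h import *
c=info('scene'); print(onplane(c,[(315,244)],.0285)[0]-[.5593,-.0143,0])"
```

```text
t 7.0 [ 0.5583 -0.0136  0.0806] yang -67.37 F [-5.2  0.8  6.4] M [0.135 1.234 0.091] w 0.014 30.0 q6 1.09
[0.05499564 0.02887257 0.0285    ]
```

Request:
{"name": "arm_command", "arguments": {"series": [[0, 0, 0, 0, 0, 1, 10], [0, 0, 0, 0, 0, 2, 10], [0, 0, 0, 0, 0, 2, 10]]}}

```text
clock: 7.3
tcp_pos: [0.5583, -0.0136, 0.0806]
orientation: [-0.0, 0.984, 0.179, -0.0]
contact_force: [-5.6, 1.5, 6.5]
grip_width: 0.0139
grip_force: 30.0
```

```bash
python3 s.py
```

```text
t 7.3 [ 0.5583 -0.0136  0.0806] yang -69.36 F [-5.6  1.5  6.5] M [0.122 1.213 0.233] w 0.0139 30.0 q6 1.13
```

Request:
{"name": "arm_command", "arguments": {"series": [[0, 0, 0, 0, 0, 1, 10], [0, 0, 0, 0, 0, 1, 10]]}}

```text
clock: 7.5
tcp_pos: [0.5583, -0.0136, 0.0806]
orientation: [-0.0, 0.985, 0.171, -0.0]
contact_force: [-5.5, -0.2, 7.2]
grip_width: 0.0138
grip_force: 30.0
```

```bash
python3 s.py
```

```text
t 7.5 [ 0.5583 -0.0136  0.0806] yang -70.36 F [-5.5 -0.2  7.2] M [0.152 1.185 0.207] w 0.0138 30.0 q6 1.14
```

Request:
{"name": "arm_command", "arguments": {"series": [[0, 0, 0, 0, 0, 1, 10], [0, 0, 0, 0, 0, 1, 10]]}}

```text
clock: 7.7
tcp_pos: [0.5583, -0.0135, 0.0806]
orientation: [-0.0, 0.987, 0.162, -0.0]
contact_force: [-6.4, 1.2, 6.7]
grip_width: 0.0138
grip_force: 30.0
```

```bash
python3 s.py
```

```text
t 7.7 [ 0.5583 -0.0135  0.0806] yang -71.36 F [-6.4  1.2  6.7] M [0.133 1.134 0.246] w 0.0138 30.0 q6 1.16
```

Request:
{"name": "arm_command", "arguments": {"series": [[0, 0, 0, 0, 0, 1, 10], [0, 0, 0, 0, 0, 1, 10]]}}

```text
clock: 7.9
tcp_pos: [0.5582, -0.0135, 0.0806]
orientation: [-0.0, 0.988, 0.153, -0.0]
contact_force: [-5.5, 0.7, 6.6]
grip_width: 0.0142
grip_force: 30.0
```

```bash
python3 s.py; python3 - <<'E'
from h import *
a,_=env.capture("scene"); b,_=env.capture("side"); f=lambda x:cv2.resize(x,None,fx=6,fy=6,interpolation=cv2.INTER_CUBIC)
cv2.imwrite("pics/a3.png",np.hstack([f(a[220:290,275:340]),f(b[245:315,255:320])])[:,:,::-1])
E
```

```text
t 7.9 [ 0.5582 -0.0135  0.0806] yang -72.36 F [-5.5  0.7  6.6] M [0.156 1.245 0.204] w 0.0142 30.0 q6 1.18
```

View pics/a3.png

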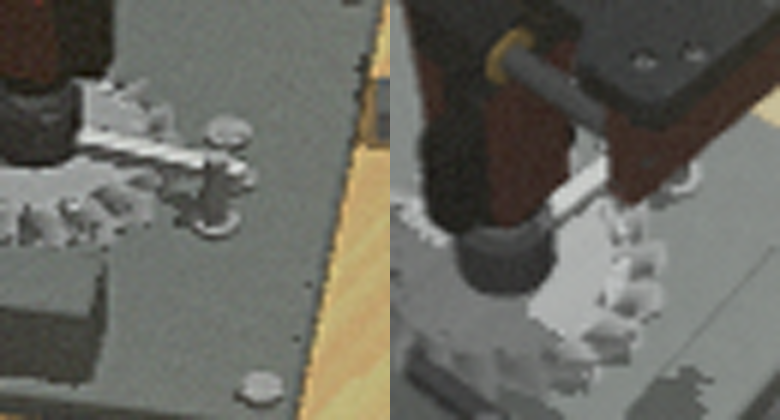

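The scene crop shows the pointer running from about (289,243) to (315,248.7), just short of the pin, whose foot is near (310.8,257). I'll work out the gap.

```bash
python3 -c "
from h import *
c=info('scene'); f=lambda p:np.degrees(np.arctan2(p[1],p[0])).round(1)
A=onplane(c,[(289.2,243),(308.3,246.7),(315,248.7)],.0285)-[.5593,-.0143,0]
print(A,[f(a) for a in A],f(A[1]-A[0])); B=onplane(c,[(310.8,257.3)],.013)[0]-[.5593,-.0143,0]; print(B,f(B))
for n in range(12): 
  print(env.get_obs()['ft_torque'][2].round(3),end=' '); env.capture('wrist')
"
```

```text
[[0.01475335 0.00455002 0.0285    ]
 [0.0492197  0.0157654  0.0285    ]
 [0.06225918 0.01805663 0.0285    ]] [np.float64(17.1), np.float64(17.8), np.float64(16.2)] 18.0
[0.0594096  0.00896369 0.013     ] 8.6
0.257 0.274 0.25 0.26 0.25 0.223 0.236 0.255 0.235 0.319 0.265 0.234
```

Request:
{"name": "arm_command", "arguments": {"series": [[0, 0, 0, 0, 0, 0.7, 10], [0, 0, 0, 0, 0, 0.7, 10], [0, 0, 0, 0, 0, 0.7, 10]]}}

```text
clock: 8.9
tcp_pos: [0.5582, -0.0135, 0.0806]
orientation: [-0.0, 0.989, 0.148, -0.0]
contact_force: [-5.7, 0.6, 7.2]
grip_width: 0.0138
grip_force: 30.0
```

```bash
cat > m.py <<'E'
from h import *
x=[]
for n in range(5): x.append(env.get_obs()['ft_torque'][2]); env.capture('wrist')
print(np.mean(x).round(3),np.std(x).round(3))
E
python3 m.py; python3 s.py
```

```text
0.272 0.03
t 9.15 [ 0.5583 -0.0135  0.0806] yang -73.03 F [-6.   0.8  7.4] M [0.134 1.214 0.288] w 0.0142 30.0 q6 1.19
```

Request:
{"name": "arm_command", "arguments": {"series": [[0, 0, 0, 0, 0, 0.7, 10], [0, 0, 0, 0, 0, 0.7, 10]]}}

```text
clock: 9.35
tcp_pos: [0.5582, -0.0135, 0.0806]
orientation: [-0.0, 0.99, 0.141, -0.0]
contact_force: [-5.3, 0.8, 7.1]
grip_width: 0.0137
grip_force: 30.0
```

```bash
python3 m.py
```

```text
0.333 0.023
```

Request:
{"name": "arm_command", "arguments": {"series": [[0, 0, 0, 0, 0, 0.7, 10], [0, 0, 0, 0, 0, 0.7, 10]]}}

```text
clock: 9.8
tcp_pos: [0.5582, -0.0135, 0.0806]
orientation: [-0.0, 0.991, 0.135, -0.0]
contact_force: [-5.3, 1.0, 6.8]
grip_width: 0.014
grip_force: 30.0
```

```bash
python3 m.py; python3 s.py
```

```text
0.396 0.026
t 10.05 [ 0.5582 -0.0135  0.0806] yang -74.41 F [-5.9  0.9  7.4] M [0.133 1.223 0.378] w 0.0139 30.0 q6 1.21
```

The torque is now rising at the set-pin rate (about +0.06 N m per 0.7°), so the pointer is lightly on the pin. I'll back off and let go.

Request:
{"name": "arm_command", "arguments": {"series": [[0, 0, 0, 0, 0, -3, 10], [0, 0, 0, 0, 0, -6, 10], [0, 0, 0, 0, 0, -9, 10], [0, 0, 0, 0, 0, -12, 10], [0, 0, 0, 0, 0, -12, 10]]}}

```text
clock: 10.55
tcp_pos: [0.5583, -0.0136, 0.0806]
orientation: [-0.0, 0.971, 0.239, -0.0]
contact_force: [-5.1, 0.5, 6.0]
grip_width: 0.0139
grip_force: 30.0
```

```bash
python3 m.py; python3 s.py
```

```text
0.049 0.039
t 10.8 [ 0.5583 -0.0137  0.0806] yang -62.46 F [-5.9  1.3  7.8] M [0.092 1.146 0.068] w 0.0139 30.0 q6 1.0
```

Request:
{"name": "arm_command", "arguments": {"series": [[0, 0, 0, 0, 0, 0, 60], [0, 0, 0, 0, 0, 0, 60], [0, 0, 0, 0, 0, 0, 60], [0, 0, 0, 0, 0, 0, 60], [0, 0, 0, 0, 0, 0, 60]]}}

```text
clock: 11.3
tcp_pos: [0.5587, -0.0139, 0.0794]
orientation: [-0.0, 0.971, 0.238, -0.0]
contact_force: [0.3, 0.8, -0.9]
grip_width: 0.0508
grip_force: 0.0
```

Request:
{"name": "arm_command", "arguments": {"series": [[0, 0, -40, 0, 0, 0, 60], [0, 0, -80, 0, 0, 0, 60], [0, 0, -120, 0, 0, 0, 60], [0, 0, -150, 0, 0, 0, 60], [0, 0, -150, 0, 0, 0, 60]]}}

```text
clock: 11.8
tcp_pos: [0.5604, -0.0141, 0.2357]
orientation: [0.002, 0.971, 0.238, 0.005]
contact_force: [0.1, 0.4, 0.3]
grip_width: 0.0599
grip_force: 0.0
```

```bash
python3 s.py; python3 - <<'E'
from h import *
c,w,_=snap("wrist","w2"); a,_=env.capture("scene"); f=lambda x,k:cv2.resize(x,None,fx=k,fy=k,interpolation=cv2.INTER_CUBIC)
u=project(c,[[.5593,-.0143,.03]])[0].astype(int); print(u); x0=max(u[0]-70,0);y0=max(u[1]-70,0); x0=min(x0,500);y0=min(y0,340); print(x0,y0)
cv2.imwrite("pics/a4.png",np.hstack([f(w[y0:y0+120,x0:x0+120],3.5),f(a[220:290,275:335],6)])[:,:,::-1])
E
```

```text
t 11.8 [ 0.5604 -0.0141  0.2357] yang -62.48 F [0.1 0.4 0.3] M [-0.092  0.105  0.005] w 0.0599 0.0 q6 1.0
[308 215]
238 145
```

View pics/a4.png

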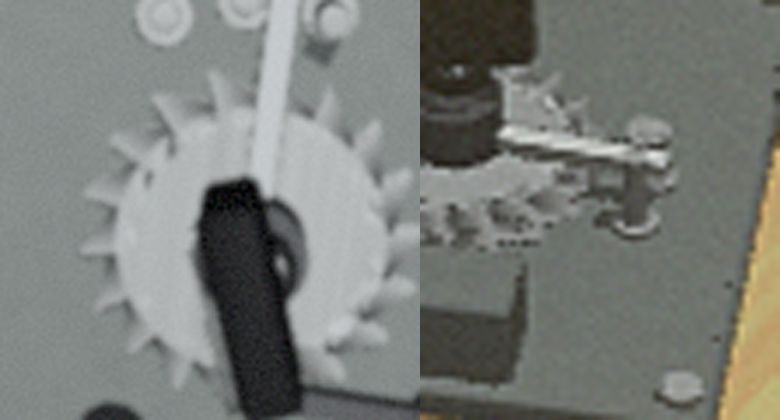

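The pointer is about 13 mm from the pin, measured at crop (287,15) against (335,20). That is the right tooth, and the knob is released. Next is the lock post.

Request:
{"name": "arm_command", "arguments": {"series": [[-20, -32, 0, 0, 0, -8.5, 44], [-40, -64, 0, 0, 0, -17, 44], [-55, -90, 0, 0, 0, -25.5, 44], [-62.6, -101.4, 0, 0, 0, -34, 44], [-62.6, -101.4, 0, 0, 0, -42.5, 44]]}}

```text
clock: 12.4
tcp_pos: [0.4546, 0.048, 0.2276]
orientation: [-0.001, 0.817, 0.577, -0.001]
contact_force: [0.3, 0.4, -0.2]
grip_width: 0.0441
grip_force: 0.0
```

Request:
{"name": "arm_command", "arguments": {"series": [[0, 0, 0, 0, 0, -8.5, 44], [0, 0, 0, 0, 0, -17, 44], [0, 0, 0, 0, 0, -25.5, 44], [0, 0, 0, 0, 0, -34, 44], [0, 0, 0, 0, 0, -42.5, 44]]}}

```text
clock: 12.9
tcp_pos: [0.4557, 0.0471, 0.227]
orientation: [-0.002, 0.553, 0.833, -0.001]
contact_force: [0.1, 0.3, 0.6]
grip_width: 0.0442
grip_force: 0.0
```

Request:
{"name": "arm_command", "arguments": {"series": [[0, 0, 40, 0, 0, -6, 44], [0, 0, 60, 0, 0, -12.5, 44], [0, 0, 60, 0, 0, -12.5, 44], [0, 0, 60, 0, 0, -12.5, 44], [0, 0, 60, 0, 0, -12.5, 44]]}}

```text
clock: 13.4
tcp_pos: [0.4567, 0.0471, 0.1706]
orientation: [0.0, 0.463, 0.887, 0.0]
contact_force: [-0.4, -0.9, 1.1]
grip_width: 0.0438
grip_force: 0.0
```

```bash
python3 s.py; python3 - <<'E'
from h import *
for n in ("side","scene"):
    c,im,dp=snap(n,n+"2"); P=cloud(c,dp); z=P[...,2]
    m=(z>.055)&(z<.0725)&(abs(P[...,0]-.456)<.04)&(abs(P[...,1]-.045)<.04); print(n,P[m].mean(0),P[m].min(0),P[m].max(0),m.sum())
E
```

```text
t 13.4 [0.4567 0.0471 0.1706] yang 34.9 F [-0.4 -0.9  1.1] M [-0.034  0.018  0.024] w 0.0438 0.0 q6 -0.58
side [0.45509505 0.0455998  0.06543696] [0.44893433 0.03960146 0.0551133 ] [0.46214419 0.05609881 0.07222477] 94
scene [0.4576417 0.0447141 0.0646185] [0.44842333 0.03972859 0.05508228] [0.46324566 0.05460603 0.07181004] 66
```

Request:
{"name": "arm_command", "arguments": {"series": [[0, 0, 40, 0, 0, 0, 44], [0, 0, 75, 0, 0, 0, 44], [0, 0, 98, 0, 0, 0, 44], [0, 0, 107, 0, 0, 0, 44], [0, 0, 107, 0, 0, 0, 44]]}}

```text
clock: 14.0
tcp_pos: [0.4561, 0.0471, 0.0623]
orientation: [-0.001, 0.462, 0.887, -0.0]
contact_force: [-0.3, -0.7, 0.8]
grip_width: 0.0438
grip_force: 0.0
```

Request:
{"name": "arm_command", "arguments": {"series": [[0, 0, 0, 0, 0, 0, 20], [0, 0, 0, 0, 0, 0, 20], [0, 0, 0, 0, 0, 0, 20], [0, 0, 0, 0, 0, 0, 20], [0, 0, 0, 0, 0, 0, 20]], "squeeze": 5}}

```text
clock: 14.5
tcp_pos: [0.4566, 0.0471, 0.0631]
orientation: [0.0, 0.462, 0.887, 0.0]
contact_force: [0.2, -0.4, -0.2]
grip_width: 0.0201
grip_force: 0.0
```

```bash
python3 s.py; python3 - <<'E'
import numpy as np
# tool rows: rotate about pivot ccw by 8 deg steps; frame angles from tcp (x axis angle = y+90 , z down)
p=np.array([.4925,-.0050])
def rows(tcp,yang,step,n):
    y=np.radians(yang); Y=np.array([np.cos(y),np.sin(y)]); X=np.array([-np.sin(y),np.cos(y)]) 
    for k in range(1,n+1):
        a=np.radians(step*k); d=p+np.array([[np.cos(a),-np.sin(a)],[np.sin(a),np.cos(a)]])@(tcp-p)-tcp
        print(k,(d@X*1000).round(1),(d@Y*1000).round(1),-step*k)
rows(np.array([.4563,.0472]),35,8,5)
E
```

```text
t 14.5 [0.4566 0.0471 0.0631] yang 35.03 F [ 0.2 -0.4 -0.2] M [-0.036  0.012  0.016] w 0.0201 0.0 q6 -0.58
1 -0.6 -8.8 -8
2 -2.4 -17.5 -16
3 -5.4 -25.9 -24
4 -9.5 -33.7 -32
5 -14.7 -40.9 -40
```

Request:
{"name": "arm_command", "arguments": {"series": [[-0.6, -8.8, 0, 0, 0, -8, 20], [-2.4, -17.5, 0, 0, 0, -16, 20], [-5.4, -25.9, 0, 0, 0, -24, 20], [-9.5, -33.7, 0, 0, 0, -32, 20], [-14.7, -40.9, 0, 0, 0, -40, 20]]}}

```text
clock: 15.0
tcp_pos: [0.4312, 0.0118, 0.0629]
orientation: [0.0, 0.127, 0.992, 0.0]
contact_force: [1.6, 1.6, -0.1]
grip_width: 0.02
grip_force: 0.7
```

```bash
python3 s.py; python3 p.py | cut -c1-150
```

```text
t 15.0 [0.4312 0.0118 0.0629] yang 75.38 F [ 1.6  1.6 -0.1] M [ 0.234 -0.124  0.005] w 0.02 0.7 q6 -1.37
scene [(19, 8), (22, 9), (25, 4), (28, 4), (31, 8), (34, 8), (37, 6), (40, 3)] 31.349224960518015
side [(13, 3), (16, 2), (19, 14), (22, 11), (25, 10), (28, 12), (31, 11), (34, 11), (37, 12), (40, 10), (43, 13), (46, 9), (49, 2), (70, 1), (73, 6),
```

Request:
{"name": "arm_command", "arguments": {"series": [[-0.6, -8.8, 0, 0, 0, -8, 20], [-2.4, -17.5, 0, 0, 0, -16, 20], [-5.4, -25.9, 0, 0, 0, -24, 20], [-5.4, -25.9, 0, 0, 0, -24, 20]]}}

```text
clock: 15.5
tcp_pos: [0.43, -0.0152, 0.0627]
orientation: [0.0, -0.077, 0.997, -0.0]
contact_force: [-0.0, 0.8, -0.2]
grip_width: 0.0201
grip_force: 0.0
```

```bash
python3 s.py
```

```text
t 15.5 [ 0.43   -0.0152  0.0627] yang 98.84 F [-0.   0.8 -0.2] M [ 0.028  0.018 -0.013] w 0.0201 0.0 q6 -1.84
```

Request:
{"name": "arm_command", "arguments": {"series": [[-0.2, -4.4, 0, 0, 0, -4, 20], [-0.6, -8.8, 0, 0, 0, -8, 20], [-1.4, -13.2, 0, 0, 0, -12, 20], [-1.4, -13.2, 0, 0, 0, -12, 20]]}}

```text
clock: 15.9
tcp_pos: [0.4334, -0.0275, 0.0626]
orientation: [-0.0, -0.18, 0.984, 0.0]
contact_force: [-0.2, -0.4, -0.6]
grip_width: 0.0201
grip_force: 0.0
```

```bash
python3 s.py
```

```text
t 15.9 [ 0.4334 -0.0275  0.0626] yang 110.71 F [-0.2 -0.4 -0.6] M [ 0.027 -0.054 -0.017] w 0.0201 0.0 q6 -2.07
```

Request:
{"name": "arm_command", "arguments": {"series": [[-0.1, -2.2, 0, 0, 0, -2, 20], [-0.2, -4.4, 0, 0, 0, -4, 20], [-0.2, -4.4, 0, 0, 0, -4, 20]]}}

```text
clock: 16.2
tcp_pos: [0.4351, -0.0313, 0.0626]
orientation: [-0.0, -0.214, 0.977, 0.0]
contact_force: [0.0, -0.0, 0.5]
grip_width: 0.0201
grip_force: 0.1
```

```bash
python3 s.py
```

```text
t 16.2 [ 0.4351 -0.0313  0.0626] yang 114.74 F [ 0.  -0.   0.5] M [ 0.091  0.063 -0.038] w 0.0201 0.1 q6 -2.15
```

Request:
{"name": "arm_command", "arguments": {"series": [[-0.1, -2.2, 0, 0, 0, -2, 20], [-0.2, -4.4, 0, 0, 0, -4, 20], [-0.2, -4.4, 0, 0, 0, -4, 20]]}}

```text
clock: 16.5
tcp_pos: [0.4366, -0.0339, 0.0625]
orientation: [-0.0, -0.249, 0.969, 0.002]
contact_force: [-2.4, 5.9, 2.4]
grip_width: 0.0202
grip_force: 3.2
```

```bash
python3 s.py
```

```text
t 16.5 [ 0.4366 -0.0339  0.0625] yang 118.81 F [-2.4  5.9  2.4] M [1.068 0.419 0.02 ] w 0.0202 3.2 q6 -2.23
```

Request:
{"name": "arm_command", "arguments": {"series": [[0, -1, 0, 0, 0, 0, 20], [0, -1.5, 0, 0, 0, 0, 20], [0, -1.5, 0, 0, 0, 0, 20]]}}

```text
clock: 16.8
tcp_pos: [0.4369, -0.0344, 0.0624]
orientation: [-0.001, -0.249, 0.969, 0.003]
contact_force: [-4.5, 8.7, 3.6]
grip_width: 0.021
grip_force: 5.0
```

```bash
python3 s.py
```

```text
t 16.8 [ 0.4369 -0.0344  0.0624] yang 118.79 F [-4.5  8.7  3.6] M [1.478 0.824 0.031] w 0.021 5.0 q6 -2.23
```

Request:
{"name": "arm_command", "arguments": {"series": [[0, 2, 0, 0, 0, 0, 30], [0, 3, 0, 0, 0, 0, 40], [0, 3, 0, 0, 0, 0, 50], [0, 3, 0, 0, 0, 0, 50], [0, 3, 0, 0, 0, 0, 50]]}}

```text
clock: 17.3
tcp_pos: [0.4364, -0.0344, 0.0626]
orientation: [0.0, -0.25, 0.968, -0.0]
contact_force: [-0.2, 0.7, 0.8]
grip_width: 0.0499
grip_force: 0.0
```

Request:
{"name": "arm_command", "arguments": {"series": [[0, 0, -40, 0, 0, 0, 50], [0, 0, -90, 0, 0, 0, 50], [0, 0, -140, 0, 0, 0, 50], [0, 0, -160, 0, 0, 0, 50], [0, 0, -160, 0, 0, 0, 50]]}}

```text
clock: 17.8
tcp_pos: [0.4378, -0.0346, 0.2268]
orientation: [0.003, -0.25, 0.968, -0.002]
contact_force: [-0.1, 0.1, -0.7]
grip_width: 0.0502
grip_force: 0.0
```

```bash
python3 s.py; python3 - <<'E'
from h import *
f=lambda x:cv2.resize(x,None,fx=3.2,fy=3.2,interpolation=cv2.INTER_CUBIC)
a=[]
for n,(y,x) in (("side",(240,195)),("scene",(185,225))):
    c,im,dp=snap(n,n+"3"); P=cloud(c,dp); z=P[...,2]; a.append(f(im[y:y+110,x:x+120]))
    m=(z>.055)&(z<.0725)&(abs(P[...,0]-.44)<.04)&(abs(P[...,1]+.035)<.04); q=(P[m].min(0)+P[m].max(0))/2; print(n,q,np.degrees(np.arctan2(q[1]+.005,q[0]-.4925))%360,m.sum())
cv2.imwrite("pics/a5.png",np.hstack(a)[:,:,::-1])
E
```

```text
t 17.8 [ 0.4378 -0.0346  0.2268] yang 118.99 F [-0.1  0.1 -0.7] M [ 0.061 -0.    -0.01 ] w 0.0502 0.0 q6 -2.23
side [ 0.43237623 -0.03289574  0.06357923] 204.88997797088027 96
scene [ 0.43317941 -0.03463644  0.06373181] 206.54661662196634 72
```

View pics/a5.png

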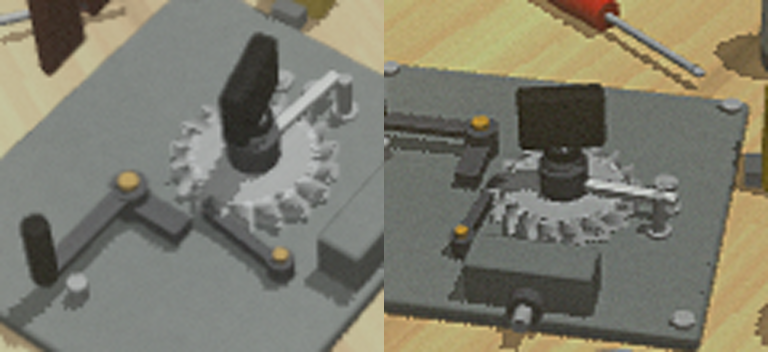

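The lever's arm rests against its stop stud, having swung from about 125° to 206°, and it took 9 N there without moving further. The pointer is still at the pin. Handing in.

```bash
python3 -c "
from bench import env
print(env.hand_in())"
```

```text
the job is handed in; nothing more can be done
None
```

I wound the wheel until the pointer touched the set pin lightly, let the pawl catch that tooth (pointer about 13 mm from the pin), then swung the lock lever to its stop and handed the job in; the hand-in gave no verdict.

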